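# Sweep the counted tube caps into the counting tray's trough and shut its cover

### The job

Three small screw caps and one large one stand on the platform of the white counting tray. With the closed fingers as a brush, sweep the three small caps across the platform and over its open edge into the trough at the tray's side, leaving the large cap on the platform; then swing the trough's cover over and push it down fully shut. Only push: no cap may be picked up or carried, and the dish, forceps and tube round the tray stay where they lie.

Things in the scene. Friction and masses are not known exactly. Their poses are not given: they have to be found in the camera images.
- tray: white counting tray, fixed, 204 mm in x, 218 mm in y. Origin on the bench, mid-length; x away from the robot, y left to the trough, z up; yaw -6 to 29 deg. Platform 36 mm above the bench, x -98 to 98, y -103 to 55 mm, with rims 10 mm high, 4 mm thick on its near, far and right sides; its left edge (y = 55 mm) is open and drops straight into the trough
- trough (a point): centre of the trough's floor, 7 mm above the bench (29 mm below the platform), at x = 0, y = 81 mm of the tray. The trough is inside x -98 to 98, y 55 to 107 mm of the tray; outer wall 4 mm thick, up to 36 mm; a low pouring spout (sill 15 mm above the floor) at its near end
- cover_hinge (a point): middle of the cover's hinge axis, which runs along the tray's x over the trough's outer wall, 37.5 mm above the bench, at x = 0, y = +113.5 mm of the tray
- cover_edge (a point): middle of the free edge of the grey trough cover, 62 mm from the hinge axis. The cover is a flat leaf 196 mm long (along the hinge), 3 mm thick, on the hinge axis; along its free edge a lip stands 4.5 mm up from its upper face (the outer face when open)
- cover_leaf (a joint): angle of the cover, rad: 0 shut, flat over the trough with its free edge on the platform's edge; 1.57 upright; starts at 1.75 to 1.95, leaning outwards, away from the platform; limit 2.05. Friction hinge (0.03 N m, no spring): it stays at any angle, so it is pushed over from outside, then down, with about 1 N
- cap_a: small blue screw cap of a 15 ml tube, one of three alike: knurled cylinder 22 mm in diameter, 14 mm high, closed on top, standing on the tray's platform; origin at the centre of its underside, z up; 10 to 17 g, slides freely. The four caps stand in four lanes, 44 mm apart along the tray's x, in any order, at y -40 to 18 mm of the tray
- cap_b: small blue screw cap of a 15 ml tube, one of three alike: knurled cylinder 22 mm in diameter, 14 mm high, closed on top, standing on the tray's platform; origin at the centre of its underside, z up; 10 to 17 g, slides freely. The four caps stand in four lanes, 44 mm apart along the tray's x, in any order, at y -40 to 18 mm of the tray
- cap_c: small blue screw cap of a 15 ml tube, one of three alike: knurled cylinder 22 mm in diameter, 14 mm high, closed on top, standing on the tray's platform; origin at the centre of its underside, z up; 10 to 17 g, slides freely. The four caps stand in four lanes, 44 mm apart along the tray's x, in any order, at y -40 to 18 mm of the tray
- big_cap: large blue screw cap of a 50 ml tube, 34 mm in diameter and 16 mm high, else like the small ones; stands in one of the four lanes; to be left on the platform; origin at the centre of its underside
- forceps: steel forceps, 18 x 125 x 9 mm, lying loose on the bench in front of the tray (bystander); origin at the centre of its underside
- dish: round petri dish, 91 mm in diameter, 16 mm high, loose on the bench to the right of the tray (bystander); origin at the centre of its underside
- tube: conical tube with a screw cap, 21 x 112 x 22 mm, lying loose on the bench beyond the tray (bystander); origin at the centre of its underside, near its middle

How it is judged:
By the outcome, as a careful person would: the job done as asked, in the order asked, and still so for the second after the job is handed in, with the robot touching nothing.
It also fails if it takes over 48 s, if anything falls off the work surface, if the arm or the gripper's body presses on something with over 40 N, if the wrist force passes 120 N, or if a joint passes its speed limit or range.

### The arm

A 6-joint arm with a two-finger parallel gripper is mounted at the origin on a cart in front of the work surface, level with it; the furniture and walls round the work are solid. World frame = base frame: x ahead of the robot, y to its left, z up, the work surface at z = 0. Lengths are in m, angles in rad, forces in N, time in s.
With the tool pointing down it reaches from about 0.15 to 0.775 m from the base axis. Payload 6.1 kg.
Tool frame: the origin (TCP) lies at the very end of the fingers, on their centre line; the grasp point (between the pads) lies 19 mm behind it (manip.grip_point_offset is the distance from the TCP to the grasp point, in m); z points along the fingers, y is the line along which they close (so a half turn about z gives the same grasp; the last joint's range is limited). The gripper opens to 85 mm and grips with 20 to 120 N. Pads are 22 mm wide; open, the fingers measure 114 mm over their backs; the gripper's body (76 mm by 85 mm) begins 54 mm behind the grasp point. The pads swing forward as they close: fully open they stand 13 mm farther back than shut.
Start: joints at [1.245, 0.126, -0.04, 1.405, 0, 1.571], TCP at [0.168, 0.497, 0.231] pointing down, gripper open.
Joint ranges: [-2.72, 2.72], [-0.95, 1.95], [-1.27, 1.35], [-1.78, 2.02], [-1.46, 1.47], [-3.14, 3.14]. Speed limits (rad/s): [2.39, 2.39, 3.01, 3.14, 3.14, 3.14].

### API

Orientations are given as a rotation vector (axis times angle).
In Python, from bench import manip gives the robot as it stands.
- The arm moves only by the shell command python3 -m handwheel 'ROWS' [FORCE]. ROWS is JSON, a list of rows, each a list of 7 numbers: the turn, a rotation vector about the tool's x, y, z in units of 60 degrees (1.0 is 60 degrees), then the shift along the tool's x, y, z in units of 100 mm (1.0 is 100 mm), then the closure, from -1 (fully open) to 1 (shut). In form: [[ax, ay, az, tx, ty, tz, claw], ...]. A call has 1 to 12 rows; each row is the pose to reach, as a shift and turn from the pose commanded when the call began, along the tool's axes at that moment; what a row does not reach only later rows make up. A row lasts 1/8 s, in which the tool goes at most 62.5 mm and 10.7 degrees, less where a joint would pass 70% of its speed; a pose out of reach is approached as far as the arm can. A call with a number of a shift or a turn outside -1 to 1 is refused whole. A call with a gripper value outside its range is refused whole. The fingers move at their own pace and stop on an object; FORCE is the grip in N (left out, the last holds). Time passes only in rows, so rows that repeat a pose let the fingers close. It gives the time, the measured TCP pose, the force, the opening and the grip force at its end, in the units of the state.
- manip.sense(): the state, without advancing time (a new reading comes with each control period).
- manip.capture(name): name is "side" or "top" or "wrist"; returns a dict with "img" (400x640x3 uint8, red, green, blue), "depth" (400x640 float32, m along the optical axis (not along the pixel's ray), 0 where there is no reading), "K" (3x3 intrinsics, pixels), "k1" (the pictures are not rectified: a ray, as slopes to the right and down, at radius r is drawn at 1 + k1 r^2 times it, then the intrinsics apply), "R" (3x3) and "t" (3): a world point X has camera coordinates R X + t. Camera axes: x right, y down, z forward; pixel columns grow to the right and rows downward; lengths in m; the calibration is good to about 2 mm. A picture is of the moment at which its call begins.
- manip.close_job(): hands the job in; it is judged then, once.
The state is a dict: "t": time; "joint_positions": joint angles; "joint_vel": joint speeds; "joint_torque": joint torques, N m; "eef_pos": TCP position; "eef_rot": TCP orientation; "contact_force": force on the tool from outside, world axes, zero at the start; "torque": the same for the moment, N m; "gripper_width": opening from 0.0 (shut) to 1.0 (fully open); "finger_force": force on a finger pad.
Only numpy, scipy, OpenCV 4.12 (cv2) and the standard library are available. Lean on these libraries where they do the work, as an engineer would, in place of code of your own. Each camera call takes 0.05 s, during which the arm holds its last target. There are 200 camera calls.

## Working session

There is one attempt and no reset: what is moved stays moved. The work goes in short steps, Python scripts to look and compute and a shell command to move; the robot and the scene stay as the last step left them, time stands still between calls to the robot, and variables do not carry over. Pictures are saved under pics/ and viewed, at most 10 in all, crops included, and the job is handed in when it is done.

```bash
mkdir -p pics; ls; python3 - <<'E'
from bench import manip
import cv2,numpy as np
for n in("top","side"):
    c=manip.capture(n); cv2.imwrite(f"pics/{n}0.png",c["img"][:,:,::-1]); np.savez(f"{n}0.npz",**c)
    print(n,c["K"].tolist(),c["k1"],np.round(c["R"],3).tolist(),c["t"])
s=manip.sense();print(s["t"],s["eef_pos"],s["eef_rot"],s["gripper_width"])
E
```

```text
pics
top [[470.5549446364047, 0.0, 325.6377547374321], [0.0, 470.5549446364047, 206.21073515053018], [0.0, 0.0, 1.0]] -0.03173940281596662 [[-0.028, -0.999, 0.017], [-0.988, 0.025, -0.155], [0.154, -0.022, -0.988]] [-0.14553868  0.53523979  0.81001279]
side [[494.4442813988326, 0.0, 327.5562016644725], [0.0, 494.4442813988326, 198.44286079591777], [0.0, 0.0, 1.0]] 0.012927480444578842 [[0.937, -0.348, 0.013], [-0.131, -0.387, -0.913], [0.323, 0.854, -0.408]] [-0.55414981  0.07462898  0.88463477]
0.1 [0.16787301 0.49703811 0.23059522] [-5.09371011e-01 -3.09976122e+00  2.29911923e-03] 1.000504956454847
```

View pics/top0.png

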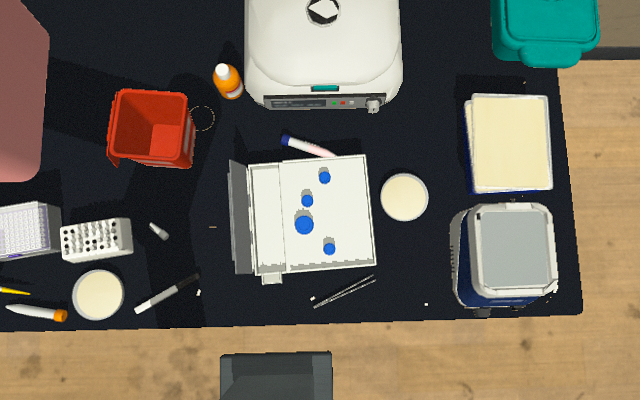

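View pics/side0.png

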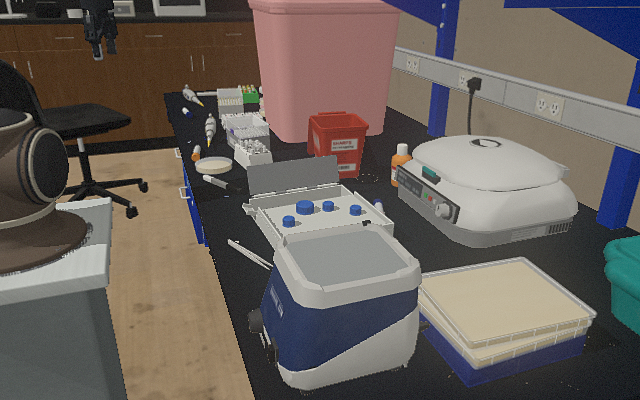

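The top view shows the tray at about (250–376, 155–275), with small caps at (324,177), (307,200) and (329,249) and the big cap at (304,225). The open cover is at about (240,218), and the dish, forceps and tube surround the tray. The side view shows the cover standing up at (295,175).

```bash
cat > h.py <<'E'
import numpy as np,cv2
def dist(c):
    return np.array([c["k1"],0,0,0,0],float)
def rays(c,uv):
    p=cv2.undistortPoints(np.asarray(uv,float).reshape(-1,1,2),c["K"],dist(c)).reshape(-1,2)
    return np.c_[p,np.ones(len(p))]
def plane(c,uv,z):
    d=rays(c,uv)@c["R"]; o=-c["R"].T@c["t"]
    return o+d*((z-o[2])/d[:,2])[:,None]
def cloud(c):
    v,u=np.mgrid[:400,:640]; r=rays(c,np.c_[u.ravel(),v.ravel()])
    X=(r*c["depth"].reshape(-1,1)-c["t"])@c["R"]
    return X.reshape(400,640,3)
def blue(img):
    h=cv2.cvtColor(img,cv2.COLOR_RGB2HSV); return ((abs(h[...,0].astype(int)-107)<12)&(h[...,1]>150)&(h[...,2]>90)).astype(np.uint8)
E
python3 - <<'E'
from h import *
c=dict(np.load("top0.npz")); X=cloud(c); img=c["img"]
m=blue(img); n,l,st,ce=cv2.connectedComponentsWithStats(m)
for i in range(1,n):
    if 30<st[i,4]<800 and 270<ce[i,0]<350 and 150<ce[i,1]<280:
        k=l==i; h=np.median(X[k][:,2]); print("cap",ce[i].round(1),st[i],plane(c,ce[i],.05).round(4),"depthz",h.round(4),X[k][:,:2].mean(0).round(4))
white=(img.min(2)>150)
roi=np.zeros((400,640),bool); roi[145:290,225:382]=1
Z=X[...,2]
for lo,hi in((.041,.049),(.03,.0405),(0.002,.012)):
    k=roi&white&(Z>lo)&(Z<hi)&(c["depth"]>0); k=cv2.morphologyEx(k.astype(np.uint8),cv2.MORPH_OPEN,np.ones((2,2)))>0
    P=X[k][:,:2].astype(np.float32)*1000; r=cv2.minAreaRect(P); print(lo,k.sum(),r,np.median(Z[k]))
# rims corners by pixels
print(plane(c,[[366,155],[376,265]],.046))
# cover points: grey region
k=roi&(Z>.05)&(img.max(2)<150)&(m==0)&(np.arange(640)[None]<262); P=X[k]; print("cover",len(P),P.min(0),P.max(0))
q=P-P.mean(0); print(P.mean(0),np.linalg.svd(q,full_matrices=False)[2].round(3))
k=roi&(Z>.085);print(k.sum(),X[k].mean(0),X[k].max(0))
for n,uv,z in(("dish",[404,197],.016),("fn",[314,306],.005),("ff",[375,277],.005),("tube1",[285,140],.01),("tube2",[332,156],.01)):print(n,plane(c,[uv],z).round(3))
g=cv2.resize(img[140:320,215:440],None,fx=3.4,fy=3.3,interpolation=cv2.INTER_CUBIC);cv2.imwrite("pics/crop.png",g[:,:,::-1])
E
```

```text
cap [324.3 177.1] [319 172  11  11 101] [[ 0.5835 -0.1588  0.05  ]] depthz 0.0499 [ 0.5818 -0.1587]
cap [306.9 200.4] [302 195  11  12 106] [[ 0.5415 -0.1264  0.05  ]] depthz 0.0496 [ 0.539  -0.1266]
cap [303.7 224.5] [295 216  18  18 258] [[ 0.498  -0.1197  0.05  ]] depthz 0.0517 [ 0.4978 -0.1198]
cap [329.  248.6] [324 243  11  12 104] [[ 0.4538 -0.1636  0.05  ]] depthz 0.0498 [ 0.4538 -0.1636]
0.041 550 ((514.4822387695312, -167.90475463867188), (226.20654296875, 161.65298461914062), 3.332087516784668) 0.04279616973153503
0.03 8703 ((508.5135498046875, -130.6318359375), (219.57742309570312, 216.17613220214844), 3.0508997440338135) 0.03621913366309426
0.002 2741 ((496.453125, -60.34136962890625), (233.9207763671875, 95.31258392333984), 17.79115104675293) 0.007185319218025651
[[ 0.62413652 -0.23688175  0.046     ]
 [ 0.4226948  -0.24630737  0.046     ]]
cover 1849 [ 0.39964751 -0.14145561  0.05001581] [0.60938687 0.00963401 0.88546939]
[ 0.50889457 -0.00934391  0.08847316] [[ 0.196  0.153 -0.969]
 [ 0.979  0.031  0.203]
 [ 0.061 -0.988 -0.143]]
862 [ 0.49705471 -0.01740829  0.1847627 ] [0.6086301  0.00963401 0.88546939]
dish [[ 0.549 -0.309  0.016]]
fn [[ 0.352 -0.134  0.005]]
ff [[ 0.402 -0.249  0.005]]
tube1 [[ 0.667 -0.086  0.01 ]]
tube2 [[ 0.633 -0.176  0.01 ]]
```

View pics/crop.png

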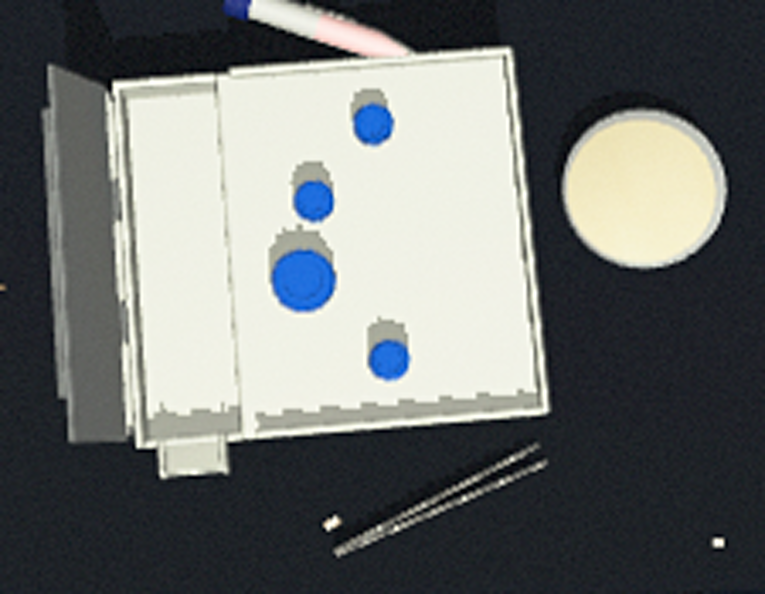

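Measurements agree: the cap lanes fall at about ±66 and ±22 mm with yaw near 3°, and the heights are as given. I'll set out towards the tray with the fingers closed.

```bash
for i in 1 2 3; do :; done
python3 -m handwheel '[[0,0,0,-0.4,-0.4,0,1],[0,0,0,-0.8,-0.8,0,1],[0,0,0,-1,-1,0,1]]'
python3 -m handwheel '[[0,0,0,-0.4,-0.4,0,1],[0,0,0,-0.8,-0.8,0,1],[0,0,0,-1,-1,0,1]]'
python3 -m handwheel '[[0,0,0.17,-0.4,-0.4,0,1],[0,0,0.34,-0.8,-0.8,0,1],[0,0,0.5,-1,-1,0,1],[0,0,0.67,-1,-1,0,1],[0,0,0.84,-1,-1,0,1],[0,0,1,-1,-1,0,1]]'
cat > w.py <<'E'
import numpy as np
from bench import manip
from scipy.spatial.transform import Rotation as Ro
O=np.array([.5185,-.1347]);Y=np.radians(3)
def st():
    s=manip.sense();R=Ro.from_rotvec(s["eef_rot"]).as_matrix();d=np.array(s["eef_pos"])
    e=d[:2]-O;c,n=np.cos(Y),np.sin(Y)
    print("t",s["t"],"tray xy mm",np.round([1e3*(c*e[0]+n*e[1]),1e3*(c*e[1]-n*e[0])],1),"z",round(d[2]*1e3,1),"world",d.round(4),
     "toolx deg",np.degrees(np.arctan2(R[1,0],R[0,0])).round(1),"zz",R[:,2].round(3),"F",np.round(s["contact_force"],1),"w",round(s["gripper_width"],3),"q",np.round(s["joint_positions"],2))
if __name__=="__main__":st()
E
python3 w.py
```

```text
t: 0.48
eef_pos: [0.2312, 0.3684, 0.2311]
eef_rot: [-0.511, -3.1, 0.001]
contact_force: [-0.0, 0.4, 0.5]
gripper_width: 0.378
finger_force: 0.0
t: 0.85
eef_pos: [0.2939, 0.2417, 0.2312]
eef_rot: [0.513, 3.099, -0.001]
contact_force: [0.4, 1.3, -0.4]
gripper_width: 0.003
finger_force: 0.0
t: 1.6
eef_pos: [0.356, 0.1168, 0.231]
eef_rot: [-1.999, -2.423, 0.001]
contact_force: [0.1, 0.4, 0.8]
gripper_width: 0.001
finger_force: 0.0
t 1.6 tray xy mm [-149.1  259.7] z 231.0 world [0.356  0.1168 0.231 ] toolx deg 101.0 zz [-0.001 -0.    -1.   ] F [0.1 0.4 0.8] w 0.001 q [ 0.32 -0.16 -0.32  1.41  0.    1.7 ]
```

```bash
python3 -m handwheel '[[0,0,0.13,-0.4,0.4,0,1],[0,0,0.13,-0.8,0.8,0,1],[0,0,0.13,-1,1,0,1]]' >/dev/null
python3 -m handwheel '[[0,0,0,-0.4,0.4,0.2,1],[0,0,0,-0.8,0.8,0.4,1],[0,0,0,-1,1,0.6,1],[0,0,0,-1,1,0.6,1]]' >/dev/null
python3 w.py
```

```text
t 2.475 tray xy mm [65.2 75.2] z 168.2 world [ 0.5797 -0.0562  0.1682] toolx deg 93.4 zz [-0.005  0.    -1.   ] F [-0.7  0.9  1.6] w 0.002 q [-0.1   0.24 -0.03  1.3  -0.    1.41]
```

```bash
python3 -m handwheel '[[0,0,0,-0.5,0,0,1],[0,0,0,-1,0,0.3,1],[0,0,0,-1,0,0.5,1]]' >/dev/null
python3 -m handwheel '[[0,0,0,-0.37,0,0,1],[0,0,0,-0.37,0,0.3,1],[0,0,0,-0.37,0,0.5,1],[0,0,0,-0.37,0,0.6,1],[0,0,0,-0.37,0,0.65,1],[0,0,0,-0.37,0,0.65,1]]' >/dev/null
python3 w.py
python3 - <<'E'
from h import *
from bench import manip
c=manip.capture("top");cv2.imwrite("pics/t1.png",cv2.resize(c["img"][140:320,215:440],None,fx=3.4,fy=3.3)[:,:,::-1])
E
```

```text
t 3.6 tray xy mm [ 67.  -60.3] z 56.8 world [ 0.5885 -0.1914  0.0568] toolx deg 93.6 zz [ 0.001 -0.    -1.   ] F [-0.2 -0.1  0.4] w 0.002 q [-0.31  0.35 -0.14  1.08  0.    1.19]
```

View pics/t1.png

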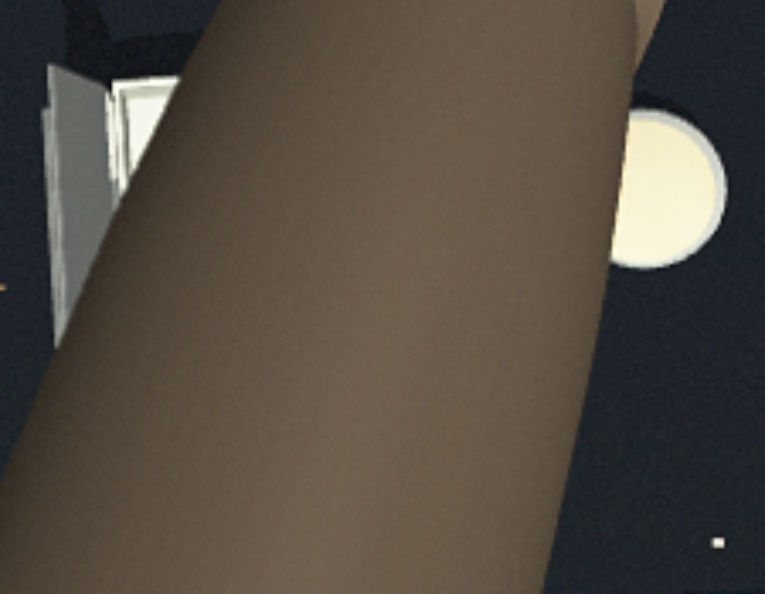

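The arm hides the tray from above, with only the dish and the cover's edge in view. I'll go down and sweep the first lane, then check from the side and wrist cameras.

```bash
python3 -m handwheel '[[0,0,0,0,-0.02,0.1,1],[0,0,0,0,-0.02,0.155,1],[0,0,0,0,-0.02,0.155,1],[0,0,0,0.08,-0.02,0.155,1],[0,0,0,0.16,-0.02,0.155,1],[0,0,0,0.25,-0.02,0.155,1],[0,0,0,0.35,-0.02,0.155,1],[0,0,0,0.45,-0.02,0.155,1],[0,0,0,0.55,-0.02,0.155,1],[0,0,0,0.65,-0.02,0.155,1]]' ; python3 w.py
python3 - <<'E'
from h import *
from bench import manip
c=manip.capture("side");a=c["img"][150:280,220:420]
d=manip.capture("wrist")["img"]
cv2.imwrite("pics/s1.png",np.vstack([cv2.resize(a,(400,260)),cv2.resize(d,(400,250))])[:,:,::-1])
E
```

```text
t: 4.9
eef_pos: [0.5823, -0.1261, 0.0408]
eef_rot: [2.152, 2.289, 0.0]
contact_force: [-0.5, 0.1, 0.3]
gripper_width: -0.001
finger_force: 0.1
t 4.9 tray xy mm [64.2  5.2] z 40.8 world [ 0.5823 -0.1261  0.0408] toolx deg 93.5 zz [ 0.  0. -1.] F [-0.5  0.1  0.3] w -0.001 q [-0.21  0.32 -0.22  1.03  0.    1.3 ]
```

View pics/s1.png

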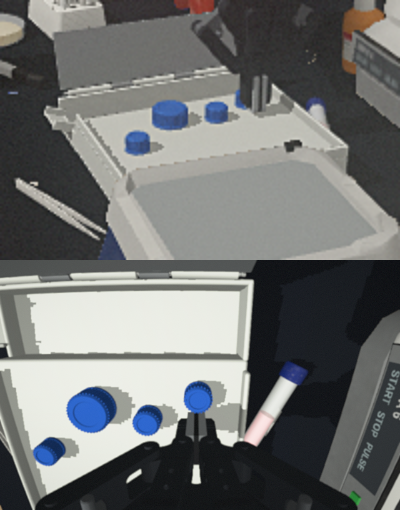

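The wrist view shows the brush at (198,420) with the first cap right against it at (198,396). The other caps haven't moved, so I'll push it over the edge.

```bash
python3 -m handwheel '[[0,0,0,0.1,0,0,1],[0,0,0,0.2,0,0,1],[0,0,0,0.3,0,0,1],[0,0,0,0.4,0,0,1],[0,0,0,0.5,0,0,1],[0,0,0,0.58,0,0,1],[0,0,0,0.58,0,0,1]]' ; python3 w.py
python3 - <<'E'
from h import *
from bench import manip
c=manip.capture("side");a=c["img"][150:280,220:420]
d=manip.capture("wrist")["img"]
cv2.imwrite("pics/s2.png",np.vstack([cv2.resize(a,(400,260)),cv2.resize(d,(400,250))])[:,:,::-1])
E
```

```text
t: 5.88
eef_pos: [0.5787, -0.0684, 0.0408]
eef_rot: [2.151, 2.29, -0.0]
contact_force: [-0.6, -0.4, 0.4]
gripper_width: -0.005
finger_force: 0.0
t 5.875 tray xy mm [63.6 63.1] z 40.8 world [ 0.5787 -0.0684  0.0408] toolx deg 93.6 zz [-0. -0. -1.] F [-0.6 -0.4  0.4] w -0.005 q [-0.12  0.3  -0.25  1.02 -0.    1.39]
```

View pics/s2.png

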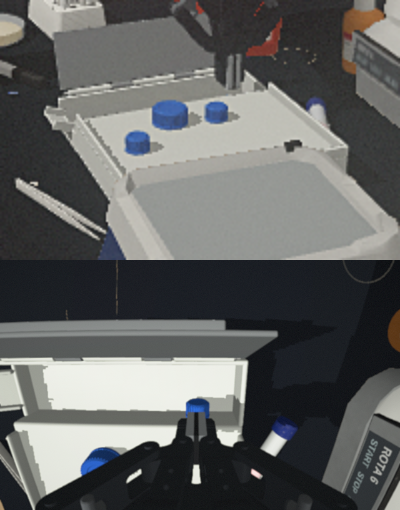

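The first cap has gone over the edge, seen at (198,405) in the trough in front of the fingers. Next is lane 2: lift, go behind cap 2 and sweep.

```bash
python3 -m handwheel '[[0,0,0,0,0,-0.25,1],[0,0,0,-0.4,-0.2,-0.3,1],[0,0,0,-0.8,-0.41,-0.3,1],[0,0,0,-0.9,-0.41,-0.3,1],[0,0,0,-0.9,-0.41,-0.3,1],[0,0,0,-0.9,-0.41,-0.1,1],[0,0,0,-0.9,-0.41,0,1],[0,0,0,-0.9,-0.41,0,1],[0,0,0,-0.85,-0.41,0,1],[0,0,0,-0.77,-0.41,0,1],[0,0,0,-0.67,-0.41,0,1]]' ; python3 w.py
python3 - <<'E'
from h import *
from bench import manip
c=manip.capture("side");a=c["img"][150:280,220:420]
d=manip.capture("wrist")["img"]
cv2.imwrite("pics/s3.png",np.vstack([cv2.resize(a,(400,260)),cv2.resize(d,(400,250))])[:,:,::-1])
E
```

```text
t: 7.35
eef_pos: [0.5422, -0.1378, 0.0413]
eef_rot: [2.151, 2.288, 0.001]
contact_force: [0.4, -1.0, -0.2]
gripper_width: 0.001
finger_force: 0.1
t 7.35 tray xy mm [23.5 -4.3] z 41.3 world [ 0.5422 -0.1378  0.0413] toolx deg 93.5 zz [ 0.001 -0.    -1.   ] F [ 0.4 -1.  -0.2] w 0.001 q [-0.25  0.26 -0.3   1.01  0.    1.26]
```

View pics/s3.png

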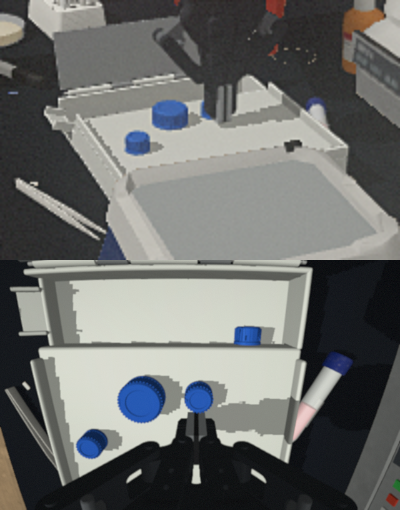

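Cap 1 lies in the trough at (248,335), and cap 2 at (198,396) is centred on the brush and clear of the big cap at (141,399). I'll sweep it off, then move behind the last cap in lane 4.

```bash
python3 -m handwheel '[[0,0,0,0.1,0,0,1],[0,0,0,0.2,0,0,1],[0,0,0,0.3,0,0,1],[0,0,0,0.4,0,0,1],[0,0,0,0.5,0,0,1],[0,0,0,0.6,0,0,1],[0,0,0,0.68,0,0,1],[0,0,0,0.68,0,0,1]]' ; python3 w.py
python3 -m handwheel '[[0,0,0,0,0,-0.3,1],[0,0,0,-0.4,-0.4,-0.4,1],[0,0,0,-0.8,-0.88,-0.4,1],[0,0,0,-1,-0.88,-0.4,1],[0,0,0,-1,-0.88,-0.4,1]]'
python3 w.py
```

```text
t: 8.45
eef_pos: [0.5377, -0.07, 0.0408]
eef_rot: [-2.151, -2.29, 0.0]
contact_force: [0.0, -0.6, -0.3]
gripper_width: -0.001
finger_force: 0.0
t 8.45 tray xy mm [22.6 63.6] z 40.8 world [ 0.5377 -0.07    0.0408] toolx deg 93.6 zz [-0.  0. -1.] F [ 0.  -0.6 -0.3] w -0.001 q [-0.13  0.23 -0.34  1.   -0.    1.38]
t: 9.07
eef_pos: [0.4559, -0.1772, 0.0811]
eef_rot: [2.155, 2.285, 0.0]
contact_force: [0.5, 0.4, -0.7]
gripper_width: -0.007
finger_force: 0.0
t 9.075 tray xy mm [-64.7 -39.2] z 81.1 world [ 0.4559 -0.1772  0.0811] toolx deg 93.4 zz [ 0.001 -0.    -1.   ] F [ 0.5  0.4 -0.7] w -0.007 q [-0.37  0.1  -0.4   1.07 -0.    1.14]
```

```bash
python3 -m handwheel '[[0,0,0,-0.2,-0.01,0,1],[0,0,0,-0.21,-0.01,0.25,1],[0,0,0,-0.21,-0.01,0.4,1],[0,0,0,-0.21,-0.01,0.4,1],[0,0,0,-0.15,-0.01,0.4,1],[0,0,0,-0.06,-0.01,0.4,1],[0,0,0,0.04,-0.01,0.4,1],[0,0,0,0.14,-0.01,0.4,1],[0,0,0,0.24,-0.01,0.4,1],[0,0,0,0.34,-0.01,0.4,1],[0,0,0,0.44,-0.01,0.4,1]]' ; python3 w.py
python3 - <<'E'
from h import *
from bench import manip
c=manip.capture("side");a=c["img"][150:280,220:420]
d=manip.capture("wrist")["img"]
cv2.imwrite("pics/s4.png",np.vstack([cv2.resize(a,(400,260)),cv2.resize(d,(400,250))])[:,:,::-1])
E
```

```text
t: 10.45
eef_pos: [0.4524, -0.1312, 0.0408]
eef_rot: [-2.152, -2.289, -0.0]
contact_force: [-0.1, -0.4, -0.0]
gripper_width: 0.001
finger_force: 0.1
t 10.45 tray xy mm [-65.9   7. ] z 40.8 world [ 0.4524 -0.1312  0.0408] toolx deg 93.5 zz [ 0.  0. -1.] F [-0.1 -0.4 -0. ] w 0.001 q [-0.28  0.1  -0.5   0.97  0.    1.23]
```

View pics/s4.png

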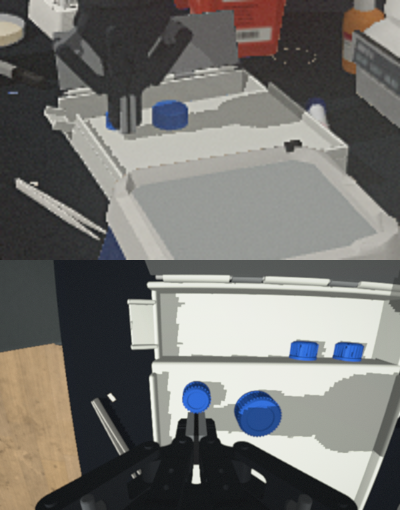

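Caps 1 and 2 are in the trough at (305,350) and (348,351). Cap 4 at (196,396) is in front of the brush, and the big cap at (258,412) is untouched. I'll finish this sweep, lift, and cross over the open cover.

```bash
python3 -m handwheel '[[0,0,0,0.1,0,0,1],[0,0,0,0.2,0,0,1],[0,0,0,0.3,0,0,1],[0,0,0,0.4,0,0,1],[0,0,0,0.5,0,0,1],[0,0,0,0.57,0,0,1],[0,0,0,0.57,0,0,1],[0,0,0,0.5,0,-0.4,1],[0,0,0,0.5,0,-0.9,1],[0,0,0,0.5,0.1,-1,1],[0,0,0,0.5,0.1,-1,1]]' >/dev/null
python3 w.py
python3 - <<'E'
from h import *
from bench import manip
d=manip.capture("wrist")
X=cloud(d);m=blue(d["img"]);n,l,s,ce=cv2.connectedComponentsWithStats(m)
O=np.array([.5185,-.1347]);Y=np.radians(3)
for i in range(1,n):
    if s[i,4]>100:
        p=np.median(X[l==i],0);e=p[:2]-O;print(ce[i].round(),s[i,4],"tray",(1e3*np.array([e[0]*np.cos(Y)+e[1]*np.sin(Y),e[1]*np.cos(Y)-e[0]*np.sin(Y)])).round(),"z",(p[2]*1e3).round(),"zmax",(np.percentile(X[l==i][:,2],98)*1e3).round())
cv2.imwrite("pics/w5.png",d["img"][:,:,::-1])
E
```

```text
t 11.925 tray xy mm [-55.3  56. ] z 141.1 world [ 0.4603 -0.0817  0.1411] toolx deg 93.5 zz [ 0.002 -0.    -1.   ] F [-0.7 -0.   0.3] w 0.0 q [-0.18  0.03 -0.34  1.2  -0.    1.33]
[300. 184.] 401 tray [-66.  65.] z 26.0 zmax 29.0
[405. 184.] 414 tray [22. 65.] z 26.0 zmax 29.0
[450. 184.] 413 tray [62. 65.] z 26.0 zmax 29.0
[534. 210.] 123 tray [149.  40.] z 20.0 zmax 22.0
[357. 245.] 1277 tray [-19.  21.] z 51.0 zmax 53.0
```

View pics/w5.png

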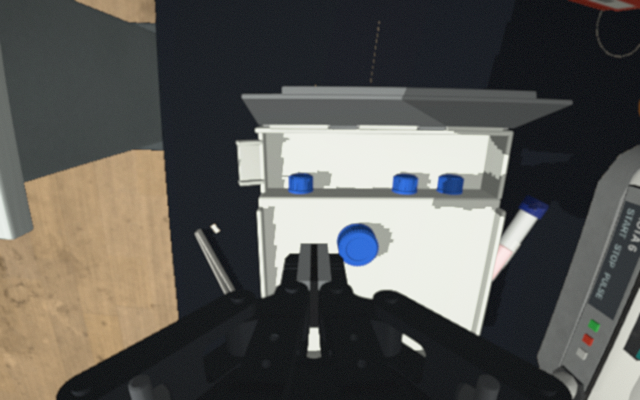

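All three small caps are in the trough at (300,184), (405,184) and (450,184), with tops at about 29 mm, below the platform. The big cap is still on the platform at (357,245), and the cover leans outward. Next I'll go outside the cover.

```bash
python3 -m handwheel '[[0,0,0,0.45,0.25,0,1],[0,0,0,0.9,0.5,0,1],[0,0,0,1,0.55,0,1]]' >/dev/null
python3 -m handwheel '[[0,0,0,0.15,0,0,1],[0,0,0,0.15,0,0.3,1],[0,0,0,0.15,0,0.6,1],[0,0,0,0.15,0,0.75,1],[0,0,0,0.15,0,0.75,1]]' >/dev/null
python3 w.py
python3 -m handwheel '[[0,0,0,-0.12,0,0,1],[0,0,0,-0.24,0,0,1],[0,0,0,-0.36,0,0,1],[0,0,0,-0.46,0,0,1],[0,0,0,-0.56,0,0,1],[0,0,0,-0.66,0,0,1],[0,0,0,-0.74,0,0,1]]'
python3 w.py
```

```text
t 12.975 tray xy mm [ -3.7 171.5] z 64.8 world [0.5059 0.0363 0.0648] toolx deg 93.5 zz [-0.003 -0.    -1.   ] F [0.6 0.1 0.1] w -0.0 q [ 0.07  0.15 -0.38  1.04 -0.    1.58]
t: 13.85
eef_pos: [0.5116, -0.0378, 0.0657]
eef_rot: [-2.152, -2.288, 0.0]
contact_force: [-0.8, 0.5, 0.3]
gripper_width: 0.004
finger_force: 0.3
t 13.85 tray xy mm [-1.8 97.2] z 65.7 world [ 0.5116 -0.0378  0.0657] toolx deg 93.5 zz [-0. -0. -1.] F [-0.8  0.5  0.3] w 0.004 q [-0.07  0.16 -0.37  1.04 -0.    1.44]
```

```bash
python3 -m handwheel '[[0,0,0,-0.1,0,0.03,1],[0,0,0,-0.18,0,0.08,1],[0,0,0,-0.22,0,0.15,1],[0,0,0,-0.22,0,0.2,1],[0,0,0,-0.22,0,0.24,1],[0,0,0,-0.22,0,0.25,1]]'
python3 w.py
```

```text
t: 14.6
eef_pos: [0.5128, -0.0589, 0.0404]
eef_rot: [-2.151, -2.289, 0.001]
contact_force: [-0.5, -0.4, 0.4]
gripper_width: 0.001
finger_force: 0.2
t 14.6 tray xy mm [-1.7 76. ] z 40.4 world [ 0.5128 -0.0589  0.0404] toolx deg 93.6 zz [-0.001  0.    -1.   ] F [-0.5 -0.4  0.4] w 0.001 q [-0.11  0.18 -0.4   0.99 -0.    1.39]
```

Now press down gently in small steps, watching the force.

```bash
python3 -m handwheel '[[0,0,0,0,0,0.01,1],[0,0,0,0,0,0.02,1],[0,0,0,0,0,0.025,1],[0,0,0,0,0,0.025,1]]'
```

```text
t: 15.1
eef_pos: [0.5131, -0.0589, 0.039]
eef_rot: [2.152, 2.289, 0.001]
contact_force: [-2.7, 0.5, 6.1]
gripper_width: 0.001
finger_force: 2.6
```

The cover meets its stop at z = 39.0 mm, the height expected for the shut leaf's upper face. One slightly firmer press, then lift off, retreat and look.

```bash
python3 -m handwheel '[[0,0,0,0,0,0.02,1],[0,0,0,0,0,0.02,1],[0,0,0,0,0,0.02,1]]'
python3 -m handwheel '[[0,0,0,0,0,-0.1,1],[0,0,0,0,0,-0.5,1],[0,0,0,0,0,-1,1],[0,0,0,0,0,-1,1]]' >/dev/null
python3 -m handwheel '[[0,0,0,0.4,0,-0.4,1],[0,0,0,0.8,0,-0.5,1],[0,0,0,1,0,-0.5,1]]' >/dev/null
python3 -m handwheel '[[0,0,0,0.5,-0.5,0,1],[0,0,0,1,-1,0,1],[0,0,0,1,-1,0,1],[0,0,0,1,-1,0,1],[0,0,0,1,-1,0,1]]'
python3 - <<'E'
from h import *
from bench import manip
O=np.array([.5185,-.1347]);Y=np.radians(3)
c=manip.capture("top");X=cloud(c)
e=X[...,:2]-O;tx=e[...,0]*np.cos(Y)+e[...,1]*np.sin(Y);ty=e[...,1]*np.cos(Y)-e[...,0]*np.sin(Y)
for a,b in((.048,.055),(.06,.07),(.075,.085),(.09,.1),(.102,.112)):
    k=(abs(tx)<.08)&(ty>a)&(ty<b)&(c["depth"]>0);print(a,k.sum(),np.percentile(X[k][:,2],[10,50,90]).round(4))
cc=cv2.resize(c["img"][130:330,200:450],(500,400));s=cv2.resize(manip.capture("side")["img"][150:280,220:420],(300,195))
o=np.zeros((400,800,3),np.uint8);o[:,:500]=cc;o[:195,500:]=s;cv2.imwrite("pics/f.png",o[:,:,::-1])
E
```

```text
t: 15.48
eef_pos: [0.5133, -0.0589, 0.0388]
eef_rot: [2.151, 2.288, 0.002]
contact_force: [-8.2, 1.2, 18.7]
gripper_width: 0.001
finger_force: 9.6
t: 16.98
eef_pos: [0.4017, 0.134, 0.1861]
eef_rot: [2.152, 2.288, -0.0]
contact_force: [1.1, -0.5, -0.9]
gripper_width: -0.002
finger_force: 0.0
0.048 345 [0.0348 0.0374 0.0442]
0.06 483 [0.0374 0.0394 0.0413]
0.075 483 [0.0374 0.0391 0.0411]
0.09 487 [0.0372 0.039  0.0409]
0.102 484 [0.0371 0.0391 0.0413]
```

View pics/f.png

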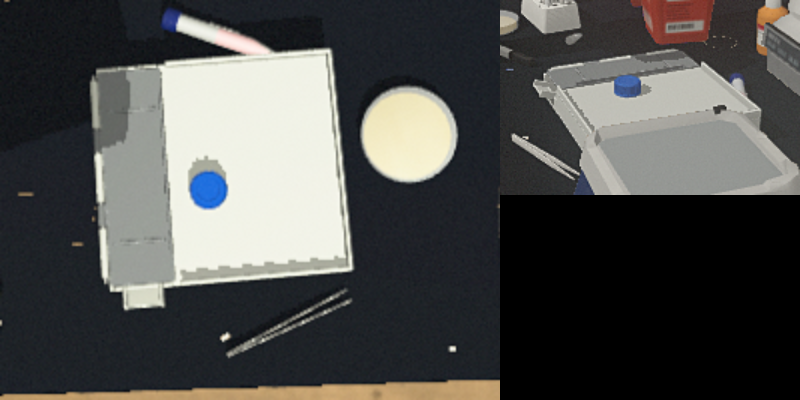

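The cover lies flat and shut over the trough at (135,175), with its upper face at 39 mm across the whole width. Only the big cap is on the platform at (208,190). The dish, forceps and tube look unmoved, and the arm is clear.

```bash
python3 -c "from bench import manip;print(manip.close_job())"
```

```text
the job is handed in; nothing more can be done
None
```

The job is handed in: the three small caps are in the trough, the large cap is still on the platform, and the cover is pushed fully shut (upper face flat at 39 mm). The dish, forceps and tube look unmoved in the last picture, and it took about 17 s of the 48 s allowed.

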